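# Pin the press and hold its guard open

### The arm

A 6-joint arm with a two-finger parallel gripper is mounted at the origin on a cart in front of the work surface, level with it; the furniture and walls round the work are solid. World frame = base frame: x ahead of the robot, y to its left, z up, the work surface at z = 0. Lengths are in mm, angles in rad, forces in N, time in s.
With the tool pointing down it reaches from about 400 to 925 mm from the base axis. Payload 12.5 kg.
Tool frame: the origin (TCP) lies at the centre of the arm's flange, where the gripper is bolted on; the fingertips stand 190 mm ahead of it and the grasp point (between the pads) lies env.grip_point_offset ahead of it (env.grip_point_offset is the distance from the TCP to the grasp point, in mm); z points along the fingers, x is the direction in which the jaws open and shut, and the axes are right-handed (so a half turn about z gives the same grasp; the last joint's range is limited). The gripper opens to 95 mm and grips with 3 to 60 N. Pads are 20 mm wide; open, the fingers measure 119 mm over their backs; the gripper's body (75 mm by 180 mm) begins 59 mm behind the grasp point.
Start: joints at [1.095, 0.491, 1.559, -0, 1.092, -0.106], TCP at [225.87, 582.759, 404.761] pointing down, gripper open.
Joint ranges: [-3.1, 3.1], [-0.84, 2.19], [0.05, 2.79], [-1.13, 4.28], [0.06, 2.93], [-2.69, 2.69]. Speed limits (rad/s): [2.22, 2.22, 2.79, 3.14, 3.14, 3.14].

### API

Orientations are given as [roll, pitch, yaw] about the fixed x, y, z axes, in that order (R = Rz(yaw) Ry(pitch) Rx(roll)).
In Python, from cell import state, read_camera, camera_model, job_done, env gives the robot as it stands.
- The arm moves only by the tool arm_command, never from a script. Its argument "steps" is a list of rows, each a list of 6 numbers: the shift along the tool's x, y, z in cm, then the turn, a rotation vector about the tool's x, y, z in degrees. In form: [[dx, dy, dz, rx, ry, rz], ...]. A call has 1 to 12 rows; each row is the pose to reach, as a shift and turn from the pose commanded when the call began, along the tool's axes at that moment; what a row does not reach only later rows make up. A row lasts 1/12 s, in which the tool goes at most 41.7 mm and 7.16 degrees, less where a joint would pass 70% of its speed; a pose out of reach is approached as far as the arm can. A call with a gripper value outside its range is refused whole. "jaw" is the finger opening in cm, from 0 to 9.51, set as the call begins (left out, the last holds). The fingers move at their own pace and stop on an object; the grip force is fixed at half the most. Time passes only in rows, so rows that repeat a pose let the fingers close. It gives the time, the measured TCP pose, the force and the opening at its end, in the units of the state.
- state(): the state, without advancing time (a new reading comes with each control period).
- read_camera(name): name is "scene" or "top" or "wrist"; returns the picture (384x512x3 uint8, red, green, blue); there is no depth.
- camera_model(name): a dict with "K" (3x3 intrinsics, pixels), "xyz" and "rotation" of the camera in the world. Camera axes: x right, y up, looking along -z (the intrinsics and any distortion apply to the point x, -y, -z); pixel columns grow to the right and rows downward; lengths in mm; the calibration is good to about 2 mm. A picture is of the moment at which its call begins: read the wrist's pose just before it. camera_model takes no time and is no camera call; for the wrist camera it gives the pose at the moment of the call.
- job_done(): hands the job in, once; it reports no verdict.
The state is a dict: "t": time; "joints": joint angles; "qvel": joint speeds; "tau": joint torques, N m; "eef_pos": TCP position; "tcp_rot": TCP orientation; "ft_force": force on the tool from outside, world axes, zero at the start; "moment": the same for the moment, N m; "opening": opening from 0.0 (shut) to 1.0 (fully open).
Only numpy, scipy, OpenCV 4.12 (cv2) and the standard library are available. Lean on these libraries where they do the work, as an engineer would, in place of code of your own. Each camera call takes 0.05 s, during which the arm holds its last target. There are 200 camera calls.

### The job

Make the small bench press safe for a look at its tooling: take the steel lock pin out of its wooden stand, put it down through the lug and feed slide at the side of the press until its collar sits on the lug, and let go of it. Only then lift the spring-closed guard, which has a black knob in front, to 50 degrees from shut, and finish with the gripper still holding it there: do not let go at the end. Leave the other loose things on the bench where they are.

Things in the scene. Friction and masses are not known exactly. Their poses are not given: they have to be found in the camera images.
- press: Small grey bench press, fixed to the bench; base 190 mm (x) by 180 mm (y), top of the base 60 mm above the bench, top of the shut guard 102 mm. Origin: centre of its underside on the bench. Its x points to its rear (hinge side), y to its left side (the side with the lugs), z up. It differs in place and yaw each time.
- lug_hole (a point): Centre of the mouth of the hole in the upper of two dark steel lugs at the left (+y) side of the press, on the upper lug's top face, 58 mm above the bench; at (0, 140, 58) mm in the frame of the press. The lugs are 44 mm wide, end 162 mm from the press's middle; the lower one ends 22 mm above the bench. 12 mm through holes, upright and in line. The guard's side wall is 58 mm from the hole.
- feed_slide: Bright steel flat bar 12 mm thick, 36 mm wide, lying between the two lugs, with its own 12 mm through hole in line with theirs. Origin: centre of its hole at its underside, 33 mm above the bench. It has 3 mm of play each way along the press's y and gives with about 2 N.
- pin: Loose upright steel lock pin, 76 mm long, about 70 g: stem 10 mm thick and 42 mm long with a tapered foot, then a collar 24 mm wide and 4 mm thick, then a round grip 20 mm thick and 30 mm tall. Origin at the foot, z along the pin towards the grip. It starts upright in the stand with its collar on the stand's top.
- pin_collar (a point): Middle of the underside of the pin's collar, 42 mm above the foot, 34 mm below the top of the grip.
- pin_stand: Wooden block 64 x 64 x 50 mm, fixed on the bench, with a 12 mm upright hole 45 mm deep in its middle that parks the pin. Origin: centre of its underside.
- guard (a joint): Opening angle of the guard in rad: 0 shut, positive as its front rises, stop at 1.5; 50 degrees is 0.873. The guard is an aluminium sheet hood over the tooling, hinged along the press's y at the rear; a spring and its weight always close it (it takes about 3 to 6 N upward at the knob).
- guard_hinge (a point): Middle of the guard's hinge axis (the axis runs along the press's y), 100 mm above the bench, at (85, 0, 100) mm in the frame of the press. Fixed.
- knob (a point): Centre of the guard's black barrel knob: a cylinder 26 mm thick and 32 mm long, lying along the press's y with flat ends, on a 10 mm stem in front of the guard. It turns with the guard. With the guard shut it lies 200 mm in front of and 8 mm below the hinge axis, at (-115, 0, 92) mm in the frame of the press; the guard's front wall is 32 mm behind it.
- jar: Bystander: clear jar of screws with a pale lid, 68 mm across, 94 mm tall. Origin: centre of its underside. Stands to the left, behind the pin stand.
- tape_roll: Bystander: roll of masking tape lying flat, 96 mm across, 25 mm thick. Origin: centre of its underside. Near the front edge.
- offcut: Bystander: pine offcut 60 x 110 x 25 mm lying flat. Origin: centre of its underside. To the right of the press near the front edge.
Mind the look-alikes: they are no part of the job. Several things have the shape of the pin; the one meant has the colours described above.

How it is judged (in metres and radians):
On the way, in this order (a step that is already met when the one before it is completed fails the run):
1. the pin is home in lug and slide, let go, with the guard still shut (horizontal distance between pin_collar and lug_hole below 0.004 m and z of pin_collar in the frame of lug_hole between -0.004 and 0.004 m and angle between pin's own z axis and vertical below 0.12 rad and contact force between the fingers and pin below 0.1 N and value of joint guard below 0.1 rad), for 0.2 s.
2. the fingers lift the guard (value of joint guard above 0.5 rad and contact force between the fingers and guard above 1 N), for 0.2 s.
At the end, for the whole second after the job is handed in: Guard still, 45 to 55 degrees open (0.785 to 0.96 rad), held by the fingers (over 1 N) and by nothing else; pin let go, upright, in the hole, collar within 4 mm of the lug hole's mouth in height and sideways; jar, tape roll and offcut upright, within 30 mm of their start (horizontal distance between pin_collar and lug_hole below 0.004 m and z of pin_collar in the frame of lug_hole between -0.004 and 0.004 m and angle between pin's own z axis and vertical below 0.12 rad and contact force between the fingers and pin below 0.1 N and value of joint guard between 0.785 and 0.96 rad and velocity of joint guard between -0.05 and 0.05 rad/s and contact force between the fingers and guard above 1 N and contact force between guard and jar below 0.2 N and contact force between guard and tape_roll below 0.2 N and contact force between guard and offcut below 0.2 N and contact force between guard and pin below 0.2 N and distance of each of jar, tape_roll, offcut from where it was at the start of the episode below 0.03 m and angle between each of jar, tape_roll, offcut's own z axis and vertical below 0.2 rad); the arm keeps its last pose, push and grip.
It fails at once if the guard is raised before the pin is home (value of joint guard above 0.2 rad and not (horizontal distance between pin_collar and lug_hole below 0.004 m and z of pin_collar in the frame of lug_hole between -0.004 and 0.004 m and angle between pin's own z axis and vertical below 0.12 rad)).
It fails at once if a bystander is pushed away or knocked over (distance of any of jar, tape_roll, offcut from where it was at the start of the episode above 0.03 m or angle between any of jar, tape_roll, offcut's own z axis and vertical above 0.5 rad).
It also fails if it takes over 69 s, if anything falls off the work surface, if the arm or the gripper's body presses on something with over 40 N, if the wrist force passes 120 N, or if a joint passes its speed limit or range.

## Working session

There is one attempt and no reset: what is moved stays moved. The work goes in short steps, Python scripts to look and compute and a tool call to move; the robot and the scene stay as the last step left them, time stands still between calls to the robot, and variables do not carry over. Pictures are saved under pics/ and viewed, about 8 in all and at most 12, crops included, and the job is handed in when it is done.

Besides the shell and the picture viewer there is one more tool, called as name(argument=value, ...), one argument or row to a line, values as JSON. arm_command: Moves the arm, as the interface text tells. Its arguments: {"type":"object","properties":{"steps":{"type":"array"},"jaw":{"type":"number"}},"required":["steps"]}

```bash
ls; mkdir -p pics; python3 - <<'E'
from cell import *
import cv2
print(state(), env.grip_point_offset)
for n in("scene","top","wrist"):
    cm=camera_model(n); print(n,cm)
    cv2.imwrite(f"pics/{n}0.png",cv2.cvtColor(read_camera(n),cv2.COLOR_RGB2BGR))
E
```

```text
pics
{'t': 0.0, 'joints': array([ 1.09540453e+00,  4.91542744e-01,  1.55950104e+00,  3.49534077e-06,
        1.09171867e+00, -1.05610758e-01]), 'qvel': array([ 0.00103615, -0.00208423,  0.00112557, -0.00120566,  0.00247273,
       -0.00026671]), 'tau': array([ 5.04952859e-04, -6.12640572e+01, -2.58167928e+01,  6.91689667e-02,
        4.83422284e-02, -9.82184292e-05]), 'eef_pos': array([225.84210053, 582.71177868, 404.15431035]), 'tcp_rot': array([-3.14146626e+00,  1.16295338e-03,  1.20101375e+00]), 'ft_force': array([ 0.19609606, -0.44190512, -0.55349624]), 'moment': array([-0.0237878 ,  0.04733177, -0.0166238 ]), 'opening': 1.0009392709180815} 171.3
scene {'K': array([[423.13443886,   0.        , 260.41725042],
       [  0.        , 423.13443886, 193.78858197],
       [  0.        ,   0.        ,   1.        ]]), 'xyz': array([102.02538799, 996.64287675, 636.07584022]), 'rotation': array([ 1.09197355, -0.01855332, -2.71075179])}
top {'K': array([[460.00766849,   0.        , 253.63364262],
       [  0.        , 460.00766849, 191.71174319],
       [  0.        ,   0.        ,   1.        ]]), 'xyz': array([ 281.44313399,   38.51498146, 1311.43352112]), 'rotation': array([ 0.19294655,  0.01452085, -1.57086121])}
wrist {'K': array([[276.56796942,   0.        , 259.27199069],
       [  0.        , 276.56796942, 191.68433504],
       [  0.        ,   0.        ,   1.        ]]), 'xyz': array([152.04831963, 611.68359657, 384.46083869]), 'rotation': array([-0.28183549,  0.00120563,  1.19989988])}
```

View pics/top0.png

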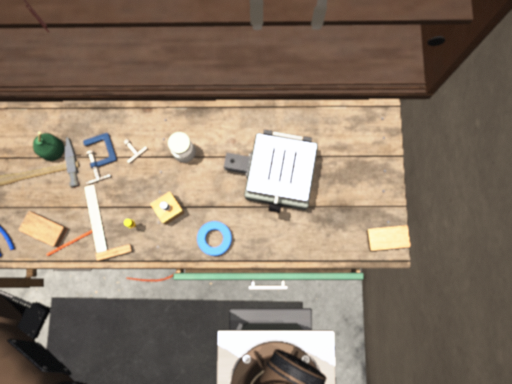

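View pics/scene0.png

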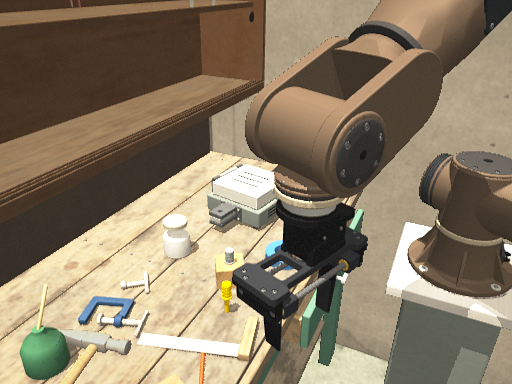

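```bash
cat > h.py <<'E'
from cell import *
import cv2, numpy as np
from scipy.spatial.transform import Rotation as R
def ray(cm,p,z):
    K=cm["K"]; d=np.linalg.inv(K)@[p[0],p[1],1]; d=R.from_euler('xyz',cm["rotation"]).as_matrix()@[d[0],-d[1],-d[2]]
    o=cm["xyz"]; return o+d*(z-o[2])/d[2]
def proj(cm,P):
    q=R.from_euler('xyz',cm["rotation"]).as_matrix().T@(np.array(P)-cm["xyz"]); q=cm["K"]@[q[0],-q[1],-q[2]]; return q[:2]/q[2]
def shot(n,f=None):
    cm=camera_model(n); im=cv2.cvtColor(read_camera(n),cv2.COLOR_RGB2BGR)
    if f: cv2.imwrite(f"pics/{f}.png",im)
    return cm,im
def delta(xyz,rpy=None):
    """tool-frame shift (cm) and turn (deg) from the measured pose to TCP xyz, rpy"""
    s=state(); M=R.from_euler('xyz',s["tcp_rot"]); 
    d=M.inv().apply(np.array(xyz)-s["eef_pos"])/10
    r=np.zeros(3) if rpy is None else np.degrees((M.inv()*R.from_euler('xyz',rpy)).as_rotvec())
    return np.round(np.r_[d,r],2)
E
python3 - <<'E'
from h import *
cm=camera_model("top"); im=cv2.imread("pics/top0.png")
for n,p,z in(("pin",(165.5,206),84),("stand",(167,208),50),("knob",(276,207),92),("lug",(233,162),58),("tape",(214,238),25),("jar",(180,145),94),("yellow",(129,222),70),("shelf",(300,97),300),("guardFL",(247,197),102),("gFR",(307,207),102),("gRR",(316,143),102),("gRL",(258,134),102)):
    print(n,ray(cm,p,z).round(0))
c=cv2.resize(im[110:250,110:330],None,fx=3.6,fy=3.6,interpolation=cv2.INTER_CUBIC); cv2.imwrite("pics/c1.png",c)
E
```

```text
pin [483. 295.  84.]
stand [482. 298.  50.]
knob [478.  -4.  92.]
lug [612. 115.  58.]
tape [401. 168.  25.]
jar [651. 259.  94.]
yellow [441. 396.  70.]
shelf [704. -55. 300.]
guardFL [503.  74. 102.]
gFR [476. -86. 102.]
gRR [ 653. -114.  102.]
gRL [679.  44. 102.]
```

View pics/c1.png

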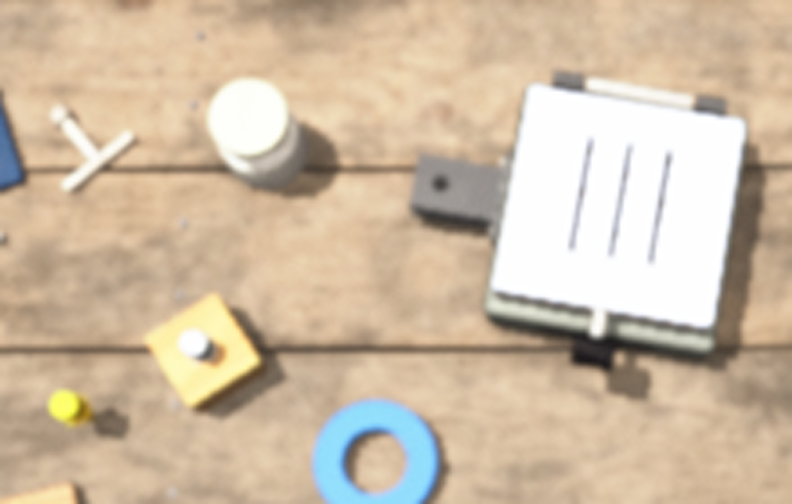

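```bash
python3 - <<'E'
from h import *
cm=camera_model("top"); cs=camera_model("scene")
for z in range(200,700,50):
    a=ray(cm,(300,97),z); b=ray(cm,(100,101),z); print(z,a.round(),b.round(), ray(cs,(100,165),z).round(),ray(cs,(200,117),z).round())
pin=ray(cm,(164.2,205.8),84); print(pin, ray(cm,(232.2,161.1),58),ray(cm,(275.3,208.3),92))
print(delta([pin[0],pin[1],350],[np.pi,0,-.15]))
E
```

```text
200 [745. -64. 200.] [738. 450. 200.] [874. 269. 200.] [ 867. -194.  200.]
250 [725. -60. 250.] [717. 432. 250.] [786. 352. 250.] [779. -57. 250.]
300 [704. -55. 300.] [697. 413. 300.] [697. 436. 300.] [692.  79. 300.]
350 [683. -50. 350.] [676. 395. 350.] [609. 519. 350.] [604. 216. 350.]
400 [662. -46. 400.] [656. 376. 400.] [520. 603. 400.] [516. 352. 400.]
450 [641. -41. 450.] [635. 358. 450.] [432. 686. 450.] [428. 489. 450.]
500 [620. -36. 500.] [615. 339. 500.] [343. 770. 500.] [341. 625. 500.]
550 [599. -32. 550.] [594. 320. 550.] [254. 853. 550.] [253. 762. 550.]
600 [578. -27. 600.] [573. 302. 600.] [166. 936. 600.] [165. 898. 600.]
650 [558. -23. 650.] [553. 283. 650.] [  77. 1020.  650.] [  78. 1035.  650.]
[483.07579895 298.7713303   84.        ] [614.34392992 117.04117301  58.        ] [474.24385617  -1.8729598   92.        ]
[-1.718e+01  3.425e+01  5.440e+00  2.000e-02  4.000e-02  7.741e+01]
```

```bash
python3 - <<'E'
from h import *
print(delta([483,298,350],[np.pi,0,1.42]))
E
```

```text
[-1.725e+01  3.427e+01  5.440e+00 -1.000e-02  4.000e-02 -1.255e+01]
```

arm_command(
  steps=[
    [-1,2,0.4,0,0,-1],
    [-3,6,1,0,0,-3],
    [-5,10,1.5,0,0,-5],
    [-7,14,2,0,0,-6],
    [-9,18,3,0,0,-7],
    [-11,22,4,0,0,-8],
    [-13,26,4.5,0,0,-9],
    [-15,30,5,0,0,-11],
    [-16.5,33,5.3,0,0,-12],
    [-17.25,34.3,5.4,0,0,-12.5],
    [-17.25,34.3,5.4,0,0,-12.5],
  ],
  jaw=5,
)

```text
t: 1.07
eef_pos: [486.5, 294.2, 349.9]
tcp_rot: [3.142, 0.001, 1.416]
ft_force: [-0.1, 0.4, 0.3]
opening: 0.525
```

```bash
python3 - <<'E'
from h import *
print(state()["eef_pos"],state()["tcp_rot"],state()["opening"])
cm,im=shot("wrist","w1"); shot("scene","s1")
for P in ([483,298,84],[483,298,50]): print(proj(cm,P))
E
```

```text
[486.45163776 294.20515518 349.92531752] [3.14156936e+00 8.11496667e-04 1.41558714e+00] 0.5251590903711149
[262.611731   195.71235407]
[262.27013357 186.23874958]
```

View pics/w1.png

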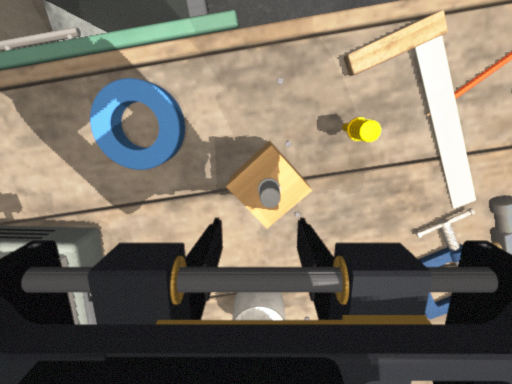

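```bash
python3 - <<'E'
from h import *
cm,im=shot("wrist","w2"); 
hsv=cv2.cvtColor(im,cv2.COLOR_BGR2HSV)
c=im[135:235,215:325]; cv2.imwrite("pics/c2.png",cv2.resize(c,None,fx=5,fy=5,interpolation=cv2.INTER_CUBIC))
for p in((269,200),(268,185),(250,187),(265,160),(268,215)): print(p,hsv[p[1],p[0]])
roi=np.zeros(im.shape[:2],np.uint8); roi[135:235,215:325]=1
m=cv2.inRange(hsv,(14,110,120),(24,255,255))*roi
cs,_=cv2.findContours(m,cv2.RETR_EXTERNAL,cv2.CHAIN_APPROX_NONE); k=max(cs,key=cv2.contourArea)
r=cv2.minAreaRect(k); print(r, ray(cm,r[0],50))
print(camera_model("wrist")["xyz"]-state()["eef_pos"])
t=cv2.imread("pics/top0.png"); ct=camera_model("top"); h=cv2.cvtColor(t,cv2.COLOR_BGR2HSV)
m=cv2.inRange(h[180:235,140:195],(14,110,120),(24,255,255)); cs,_=cv2.findContours(m,0,1);k=max(cs,key=cv2.contourArea); r=cv2.minAreaRect(k);print(r,ray(ct,np.add(r[0],(140,180)),50))
E
```

```text
(269, 200) [ 19  19 148]
(268, 185) [20 18 83]
(250, 187) [ 16 131 163]
(265, 160) [ 16 129 174]
(268, 215) [ 24 106 253]
((265.6852111816406, 189.03067016601562), (58.662750244140625, 62.83788299560547), 47.56377029418945) [483.99316979 304.13994663  50.        ]
[-78.21299501  12.51603624 -19.73946427]
((34.836856842041016, 31.193527221679688), (13.411534309387207, 27.513635635375977), 19.09349250793457) [473.40937374 275.77265166  50.        ]
```

View pics/c2.png

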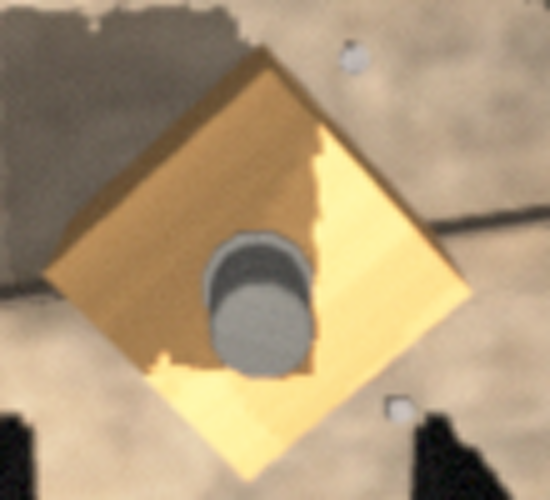

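```bash
python3 - <<'E'
from h import *
cm=camera_model("wrist"); s=state(); print(s["eef_pos"],s["tcp_rot"])
a=ray(cm,(267.4-.4,200.6-.4),84); print(a, ray(cm,(266.3,190.3),50)); print(proj(camera_model("top"),a), proj(camera_model("scene"),a))
i=cv2.imread("pics/s1.png"); cv2.imwrite("pics/c3.png",cv2.resize(np.hstack([i[195:325,180:280],cv2.imread("pics/top0.png")[150:280,120:220]]),None,fx=4,fy=4,interpolation=cv2.INTER_CUBIC))
E
```

```text
[483.27563524 297.90823258 350.5795009 ] [-3.14107527e+00  3.66925391e-05  1.41809893e+00]
[484.86615015 305.30243351  84.        ] [484.88736667 305.46399886  50.        ]
[161.82287258 205.15391642] [229.62930675 249.65180324]
```

View pics/c3.png

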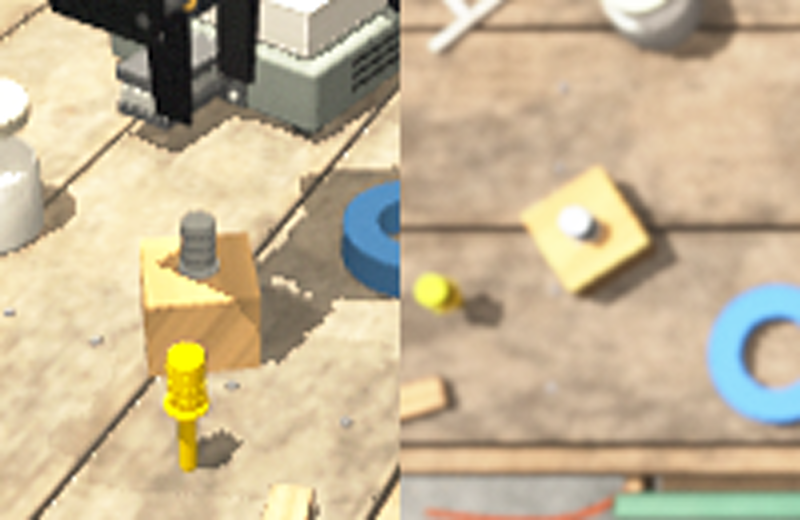

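```bash
python3 - <<'E'
from h import *
print(delta([484.9,305.3,246],[np.pi,0,1.42]))
E
```

```text
[ 0.76  0.05 10.46 -0.03  0.   -0.11]
```

arm_command(
  steps=[
    [0.4,0,1,0,0,0],
    [0.75,0.05,3,0,0,0],
    [0.75,0.05,5.5,0,0,0],
    [0.75,0.05,8,0,0,0],
    [0.75,0.05,9.8,0,0,0],
    [0.75,0.05,10.4,0,0,0],
    [0.75,0.05,10.4,0,0,0],
    [0.75,0.05,10.4,0,0,0],
  ],
)

```text
t: 1.88
eef_pos: [484.7, 306.1, 247.0]
tcp_rot: [3.141, -0.0, 1.42]
ft_force: [0.1, 0.3, 0.4]
opening: 0.527
```

arm_command(
  steps=[
    [0,0,0,0,0,0],
    [0,0,0,0,0,0],
    [0,0,0,0,0,0],
    [0,0,0,0,0,0],
    [0,0,0,0,0,0],
    [0,0,0,0,0,0],
  ],
  jaw=0,
)

```text
t: 2.38
eef_pos: [485.0, 305.1, 247.1]
tcp_rot: [3.141, -0.0, 1.419]
ft_force: [-0.5, -2.2, 4.2]
opening: 0.207
```

arm_command(
  steps=[
    [0,0,-0.3,0,0,0],
    [0,0,-1,0,0,0],
    [0,0,-2.2,0,0,0],
    [0,0,-3.6,0,0,0],
    [0,0,-5,0,0,0],
    [0,0,-6,0,0,0],
    [0,0,-6.5,0,0,0],
    [0,0,-6.5,0,0,0],
  ],
)

```text
t: 3.05
eef_pos: [485.0, 305.4, 312.9]
tcp_rot: [3.14, -0.001, 1.419]
ft_force: [-0.9, -0.0, -1.7]
opening: 0.207
```

arm_command(
  steps=[
    [-0.4,0.5,0,0,0,0],
    [-1.2,1.5,0,0,0,0],
    [-2.4,3,0,0,0,0],
    [-3.7,4.5,0,0,0,0],
    [-5,6,0,0,0,0],
    [-6.3,7.6,0,0,0,0],
    [-7.7,9.2,0,0,0,0],
    [-9,10.8,0,0,0,0],
    [-10.2,12.2,0,0,0,0],
    [-10.9,13,0,0,0,0],
    [-11.1,13.3,0,0,0,0],
    [-11.1,13.3,0,0,0,0],
  ],
)

```text
t: 4.05
eef_pos: [600.1, 174.6, 311.1]
tcp_rot: [-3.141, 0.0, 1.418]
ft_force: [0.2, 0.3, -0.9]
opening: 0.208
```

```bash
python3 - <<'E'
from h import *
cm,im=shot("wrist"); cm,im=shot("wrist");cm,im=shot("wrist","w3"); s=state(); print(s["eef_pos"],s["tcp_rot"],s["opening"])
E
```

```text
[599.20855258 176.01853364 311.56324721] [-3.14102174e+00 -9.73551243e-06  1.41976255e+00] 0.20267674143375813
```

View pics/w3.png

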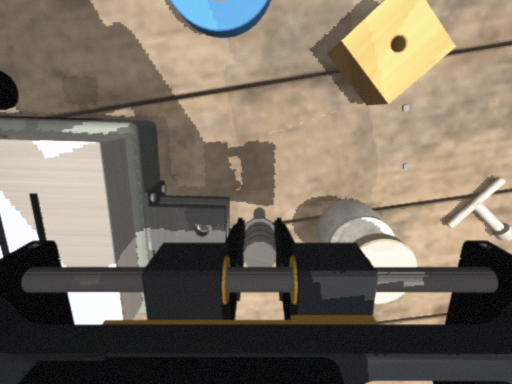

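```bash
python3 - <<'E'
from h import *
cm=camera_model("wrist"); im=cv2.imread("pics/w3.png"); g=cv2.cvtColor(im,cv2.COLOR_BGR2GRAY)
print(g[220:240,192:216])
a=cv2.resize(im[190:250,140:280],None,fx=5,fy=5,interpolation=cv2.INTER_CUBIC); b=cv2.resize(im[10:80,355:455],None,fx=4,fy=4,interpolation=cv2.INTER_CUBIC)
o=np.zeros((590,700,3),np.uint8); o[:300]=a; o[300:580,:400]=b; cv2.imwrite("pics/c4.png",o)
print(ray(cm,(203,229),58),ray(cm,(398.5,43.5),50))
E
```

```text
[[ 71  69  68  69  68  66  71  68  69  69  70  66  70  67  67  67  67  65
   68  70  68  70  68  70]
 [ 72  68  70  67  71  68  67  68  71  67  69  68  66  67  68  70  69  66
   68  71  66  69  70  70]
 [ 74  68  70  69  72  70  69  69  71  68  69  73  67  72  68  70  70  68
   71  71  69  70  71  72]
 [ 71  70  75  73  76  73  73  68  70  70  69  69  68  69  70  68  73  72
   67  70  69  70  70  71]
 [ 69  70  82 111 108 105 103  88  92  85  71  70  67  68  74  73  77  76
   76  70  70  71  73  68]
 [ 68  69  75  93 106 123 146 107  99  86  80  78  73  85 101 115 115 113
  108  77  69  72  67  71]
 [ 70  69  70  72  92 137 181 112  96  84  79  81  83  87  97 113 123 124
  122 106  74  68  71  71]
 [ 65  65  62  59  77 143 202 151 106  82  81  83  84  83  86  93 113 124
  129 120  85  78  76  77]
 [ 70  67  58  50  69 139 213 191 140  93  84  84  84  84  85  90 115 131
  135 125  88  81  77  79]
 [ 69  67  61  49  58  91 141 147 128 106  91  88  88  89  92 103 112 133
  133 123  89  84  83  86]
 [ 84  92  98  73  44  55  75  99 109 116 115 110 111 113 112 111 105 124
  135 130 116  9
[... 302 characters left out ...]
33 134 133]
 [133 133 130 121 105  81  54  49  45  40  40  38  45  51  75 101 122 132
  133 133 134 132 131 132]
 [133 133 131 131 118 108  94  75  56  49  47  55  66  77 100 125 133 133
  133 133 132 134 133 134]
 [133 130 133 134 129 125 113 101 100  91  89  93 101 112 129 131 133 133
  134 134 133 132 131 132]
 [135 133 133 134 134 130 128 126 117 118 115 119 125 133 132 134 135 133
  134 134 133 133 134 132]
 [132 131 132 131 133 134 132 129 129 127 130 129 134 133 132 133 136 133
  132 132 133 134 133 135]
 [131 130 130 131 130 133 134 130 130 132 132 131 130 131 130 131 129 130
  129 130 128 130 132 132]]
[615.13278403 121.79900068  58.        ] [486.51651861 304.66541731  50.        ]
```

View pics/c4.png

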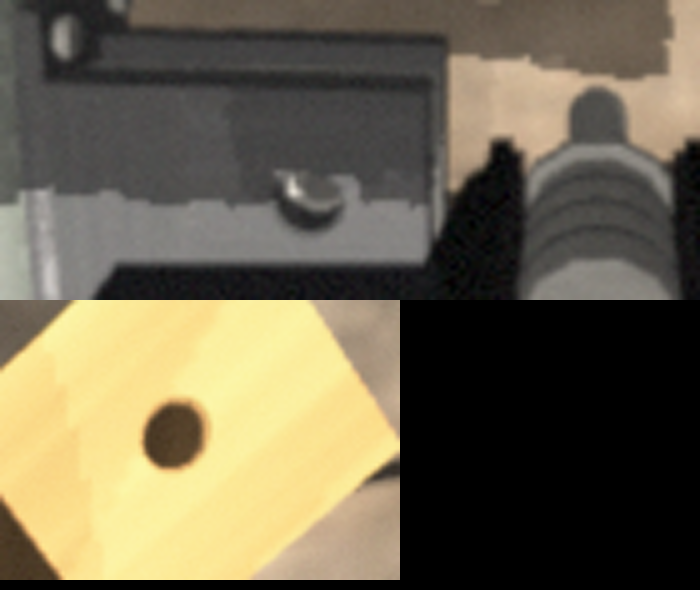

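arm_command(
  steps=[
    [-0.4,0.5,0,0,0,0],
    [-1,1.2,0,0,0,0],
    [-1.5,1.9,0,0,0,0],
    [-1.6,2.05,0,0,0,0],
    [-1.6,2.05,0,0,0,0],
    [-1.6,2.05,0,0,0,0],
  ],
)

```text
t: 4.7
eef_pos: [617.6, 156.4, 311.6]
tcp_rot: [-3.141, -0.0, 1.419]
ft_force: [0.5, 0.0, -0.4]
opening: 0.205
```

```bash
python3 - <<'E'
from h import *
shot("wrist"); cm,im=shot("wrist","w4"); s=state(); print(s["eef_pos"],s["tcp_rot"])
P=proj(cm,[615.5,121,58]); f=proj(cm,np.r_[s["eef_pos"][:2],s["eef_pos"][2]-239.1]); print(P,f)
x,y=int(P[0])-40,int(P[1])-30
a=cv2.resize(im[y:y+70,x:x+120],None,fx=6,fy=6,interpolation=cv2.INTER_CUBIC); cv2.imwrite("pics/c5.png",a); print(x,y)
E
```

```text
[617.37744416 156.64970126 311.66298841] [-3.14131556e+00 -6.61985486e-05  1.41916170e+00]
[219.32367216 207.78223272] [258.96740777 209.54971587]
179 177
```

View pics/c5.png

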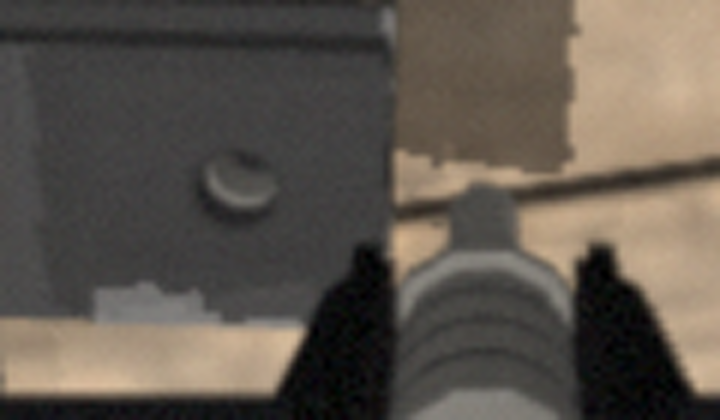

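arm_command(
  steps=[
    [-0.5,0.1,0,0,0,0],
    [-1.4,0.1,0,0,0,0],
    [-2.5,0.2,0,0,0,0],
    [-3.3,0.3,0,0,0,0],
    [-3.63,0.3,0,0,0,0],
    [-3.63,0.3,0,0,0,0],
    [-3.63,0.3,0,0,0,0],
  ],
)

```text
t: 5.38
eef_pos: [615.0, 119.8, 311.8]
tcp_rot: [3.141, -0.0, 1.418]
ft_force: [-0.2, 0.6, -0.9]
opening: 0.202
```

arm_command(
  steps=[
    [0,0,0.3,0,0,0],
    [0,0,0.7,0,0,0],
    [0,0,1.1,0,0,0],
    [0,0,1.5,0,0,0],
    [0,0,1.8,0,0,0],
    [0,0,1.8,0,0,0],
    [0,0,1.8,0,0,0],
  ],
)

```text
t: 5.97
eef_pos: [615.0, 120.3, 293.4]
tcp_rot: [-3.141, 0.0, 1.419]
ft_force: [0.0, -0.6, -0.1]
opening: 0.203
```

arm_command(
  steps=[
    [0,0,0.3,0,0,0],
    [0,0,0.6,0,0,0],
    [0,0,0.9,0,0,0],
    [0,0,1.2,0,0,0],
    [0,0,1.5,0,0,0],
    [0,0,1.5,0,0,0],
  ],
)

```text
t: 6.47
eef_pos: [614.9, 120.2, 278.0]
tcp_rot: [-3.141, 0.0, 1.419]
ft_force: [0.5, 0.9, -0.8]
opening: 0.207
```

arm_command(
  steps=[
    [0,0,0.3,0,0,0],
    [0,0,0.6,0,0,0],
    [0,0,0.9,0,0,0],
    [0,0,1.2,0,0,0],
    [0,0,1.5,0,0,0],
    [0,0,1.8,0,0,0],
    [0,0,2.0,0,0,0],
    [0,0,2.2,0,0,0],
    [0,0,2.2,0,0,0],
    [0,0,2.2,0,0,0],
  ],
)

```text
t: 7.3
eef_pos: [615.0, 120.2, 256.7]
tcp_rot: [-3.142, -0.0, 1.419]
ft_force: [0.8, 0.4, -1.6]
opening: 0.206
```

arm_command(
  steps=[
    [0,0,0.1,0,0,0],
    [0,0,0.15,0,0,0],
    [0,0,0.2,0,0,0],
    [0,0,0.2,0,0,0],
    [0,0,0.2,0,0,0],
  ],
)

```text
t: 7.72
eef_pos: [615.0, 120.2, 255.1]
tcp_rot: [3.141, -0.0, 1.419]
ft_force: [-1.6, -1.0, 3.7]
opening: 0.203
```

arm_command(
  steps=[
    [0,0,0.0,0,0,0],
    [0,0,0,0,0,0],
    [0,0,0,0,0,0],
    [0,0,0,0,0,0],
    [0,0,0,0,0,0],
    [0,0,0,0,0,0],
  ],
  jaw=4,
)

```text
t: 8.22
eef_pos: [615.0, 120.3, 254.6]
tcp_rot: [-3.142, -0.0, 1.419]
ft_force: [-0.9, -0.5, -0.5]
opening: 0.417
```

arm_command(
  steps=[
    [0,0,-0.4,0,0,0],
    [0,0,-1.5,0,0,0],
    [0,0,-3.5,0,0,0],
    [0,0,-6,0,0,0],
    [0,-1.5,-8,0,0,0],
    [0,-4.5,-9,0,0,0],
    [0,-7.5,-9,0,0,0],
    [0,-10.5,-9,0,0,0],
    [0,-12,-9,0,0,0],
    [0,-12,-9,0,0,0],
    [0,-12,-9,0,0,0],
  ],
)

```text
t: 9.13
eef_pos: [496.4, 138.5, 346.0]
tcp_rot: [3.14, -0.001, 1.42]
ft_force: [0.7, -0.4, -0.6]
opening: 0.422
```

```bash
python3 - <<'E'
from h import *
shot("wrist"); cm,im=shot("wrist","w5"); s=state(); print(s["eef_pos"],s["tcp_rot"])
cs,i2=shot("scene","s5")
print([proj(cm,P).round(1) for P in ([615,120.4,92],[615,120.4,58],[477,-2,92])])
p=proj(cs,[615,120.4,58]).astype(int); print(p)
a=i2[p[1]-50:p[1]+50,p[0]-60:p[0]+60]
o=np.zeros((384,512+288,3),np.uint8); o[:,:512]=im; o[:240,512:]=cv2.resize(a,(288,240)); cv2.imwrite("pics/c6.png",o)
E
```

```text
[497.33189249 138.27271752 345.32910854] [ 3.13998887e+00 -5.02177398e-04  1.41904853e+00]
[array([258.9, 315.2]), array([259. , 293.9]), array([ 99.9, 205.1])]
[220 210]
```

View pics/c6.png

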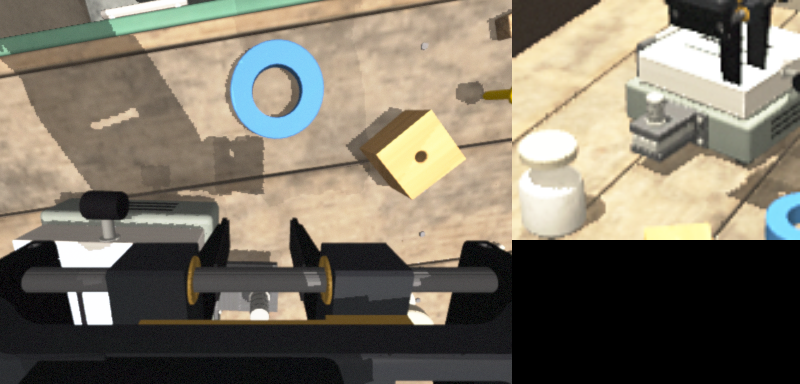

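```bash
python3 - <<'E'
from h import *
from math import atan2
cm=camera_model("wrist"); im=cv2.imread("pics/w5.png"); g=cv2.cvtColor(im,cv2.COLOR_BGR2GRAY)
m=(g[185:225,70:140]<45).astype(np.uint8); n,l,st,c=cv2.connectedComponentsWithStats(m); i=1+np.argmax(st[1:,4]); print(st[i],c[i])
k=ray(cm,c[i]+[70,185],92); h=np.array([614.9,120.4,58]); v=(k-h)[:2]; yaw=atan2(v[1],v[0])-atan2(-140,-115)
print(k,np.hypot(*v),np.hypot(140,115),yaw)
yaw=(yaw+np.pi)%(2*np.pi)-np.pi
Rz=lambda a:np.array([[np.cos(a),-np.sin(a)],[np.sin(a),np.cos(a)]])
for y in (yaw,-.15): print(h[:2]+Rz(y)@[-115,-140], h[:2]+Rz(y)@[85,-140])
E
```

```text
[   9    6   61   29 1319] [35.47763457 19.86504928]
[477.37301848   3.19895102  92.        ] 180.6924362801535 181.1767093199344 -0.17735283979180272
[477.00443299   2.88484098] [673.86726601 -32.40007048]
[480.26998749  -0.84256568] [678.02420308 -30.73019217]
```

```bash
python3 - <<'E'
from h import *
print(delta([477,3,320],[np.pi,0,1.40]))
E
```

```text
[-13.67   0.03   2.5    0.05  -0.02   1.08]
```

arm_command(
  steps=[
    [-0.5,0,0,0,0,0],
    [-2,0,0.3,0,0,0.5],
    [-4.5,0,1,0,0,1],
    [-7.5,0,1.5,0,0,1],
    [-10.5,0,2,0,0,1],
    [-12.8,0,2.5,0,0,1],
    [-13.67,0,2.5,0,0,1],
    [-13.67,0,2.5,0,0,1],
    [-13.67,0,2.5,0,0,1],
  ],
  jaw=7,
)

```text
t: 10.03
eef_pos: [476.1, 3.0, 319.8]
tcp_rot: [3.141, -0.0, 1.4]
ft_force: [0.0, -0.4, -0.5]
opening: 0.738
```

```bash
python3 - <<'E'
from h import *
shot("wrist"); cm,im=shot("wrist","w6"); s=state(); print(s["eef_pos"],s["tcp_rot"],proj(cm,[477,3,92]))
cv2.imwrite("pics/c7.png",cv2.resize(im[150:270,160:360],None,fx=4,fy=4,interpolation=cv2.INTER_CUBIC))
E
```

```text
[476.03958976   3.94485091 319.92676328] [ 3.14110025e+00 -2.16118286e-04  1.40227197e+00] [258.2352482  215.40710573]
```

View pics/c7.png

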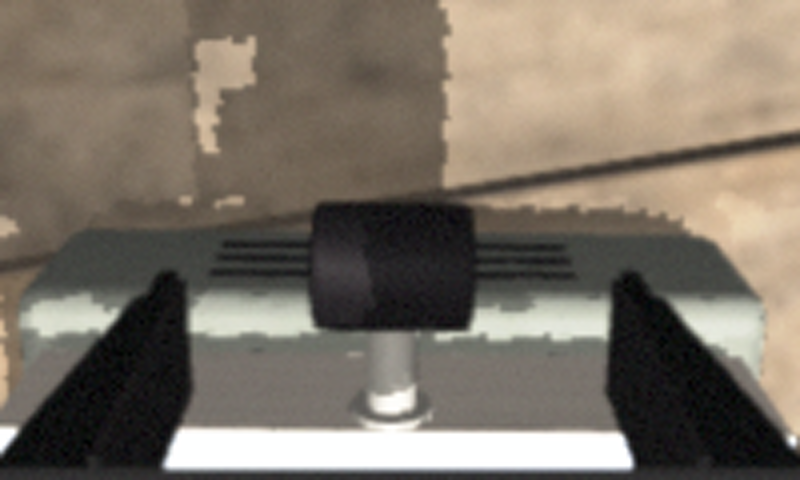

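arm_command(
  steps=[
    [0,0.1,0.5,0,0,0],
    [0,0.1,1.7,0,0,0],
    [0,0.1,3.2,0,0,0],
    [-0.05,0.1,4.6,0,0,0],
    [-0.05,0.1,5.4,0,0,0],
    [-0.05,0.1,5.7,0,0,0],
    [-0.05,0.1,5.7,0,0,0],
    [-0.05,0.1,5.7,0,0,0],
  ],
)

```text
t: 10.8
eef_pos: [476.8, 2.8, 263.0]
tcp_rot: [3.141, -0.0, 1.402]
ft_force: [0.4, -0.7, 0.3]
opening: 0.73
```

arm_command(
  steps=[
    [0,0,0,0,0,0],
    [0,0,0,0,0,0],
    [0,0,0,0,0,0],
    [0,0,0,0,0,0],
    [0,0,0,0,0,0],
    [0,0,0,0,0,0],
    [0,0,0,0,0,0],
  ],
  jaw=0,
)

```text
t: 11.38
eef_pos: [476.6, 2.3, 262.8]
tcp_rot: [3.141, 0.0, 1.402]
ft_force: [-0.1, -2.9, 0.2]
opening: 0.34
```

```bash
python3 - <<'E'
from h import *
s=state(); print(s["eef_pos"],s["tcp_rot"],s["ft_force"],s["opening"])
M=R.from_euler('xyz',s["tcp_rot"]); a=-.17; u=np.array([np.cos(a),np.sin(a),0])
for d in range(5,51,5):
    t=np.radians(d); f=np.arctan2(8,200); r=np.hypot(200,8)
    dx=r*(np.cos(f)-np.cos(t-f)); dz=r*(np.sin(t-f)+np.sin(f)); print(d,(M.inv().apply(u*dx+[0,0,dz])/10).round(2))
E
```

```text
[476.61806628   2.33333668 262.79363811] [3.14148396e+00 2.51588836e-04 1.40159810e+00] [-0.07872826 -2.86743456  0.19990057] 0.3399688701984389
5 [-0.    0.01 -1.75]
10 [-0.    0.17 -3.49]
15 [-0.    0.47 -5.2 ]
20 [-0.    0.93 -6.89]
25 [-0.    1.54 -8.53]
30 [ -0.     2.28 -10.11]
35 [-1.000e-02  3.160e+00 -1.162e+01]
40 [-1.000e-02  4.170e+00 -1.304e+01]
45 [-1.000e-02  5.290e+00 -1.438e+01]
50 [-1.000e-02  6.530e+00 -1.561e+01]
```

arm_command(
  steps=[
    [0,0,-0.5,0,0,0],
    [0,0,-1.2,0,0,0],
    [0,0.03,-1.9,0,0,0],
    [0,0.1,-2.7,0,0,0],
    [0,0.17,-3.5,0,0,0],
    [0,0.3,-4.35,0,0,0],
    [0,0.47,-5.2,0,0,0],
    [0,0.69,-6.05,0,0,0],
    [0,0.93,-6.9,0,0,0],
    [0,1.22,-7.7,0,0,0],
    [0,1.54,-8.53,0,0,0],
    [0,1.54,-8.53,0,0,0],
  ],
)

```text
t: 12.38
eef_pos: [491.8, -0.3, 349.6]
tcp_rot: [3.141, 0.001, 1.402]
ft_force: [-0.6, -5.9, -4.7]
opening: 0.336
```

arm_command(
  steps=[
    [0,0.25,-0.55,0,0,0],
    [0,0.74,-1.58,0,0,0],
    [0,1.16,-2.35,0,0,0],
    [0,1.62,-3.09,0,0,0],
    [0,2.12,-3.81,0,0,0],
    [0,2.63,-4.51,0,0,0],
    [0,3.18,-5.19,0,0,0],
    [0,3.75,-5.85,0,0,0],
    [0,4.36,-6.47,0,0,0],
    [0,4.8,-6.9,0,0,0],
    [0,4.99,-7.08,0,0,0],
    [0,4.99,-7.08,0,0,0],
  ],
)

```text
t: 13.38
eef_pos: [540.6, -9.0, 419.3]
tcp_rot: [-3.14, 0.002, 1.402]
ft_force: [-3.3, -8.6, -5.1]
opening: 0.335
```

arm_command(
  steps=[
    [0,0,0,0,0,0],
    [0,0,0,0,0,0],
    [0,0,0,0,0,0],
    [0,0,0,0,0,0],
    [0,0,0,0,0,0],
  ],
)

```text
t: 13.8
eef_pos: [540.3, -8.9, 419.0]
tcp_rot: [-3.14, 0.002, 1.402]
ft_force: [-2.7, -8.0, -4.2]
opening: 0.336
```

```bash
python3 - <<'E'
from h import *
cm,im=shot("wrist"); cs,i2=shot("scene"); s=state(); print(s["eef_pos"],s["tcp_rot"],s["ft_force"],s["opening"],s["t"])
g=s["eef_pos"]-[0,0,171.3]; k0=np.array([476.6,2.3,92]); a=-.17; u=np.array([np.cos(a),np.sin(a),0]); H=k0+200*u+[0,0,8]
d=g-H; print("angle est",np.degrees(np.arctan2(d[2],-d@u)+np.arctan2(8,200)),"radius",np.hypot(d[2],d@u))
p=proj(cs,[615,120.4,58]).astype(int); a=i2[max(0,p[1]-120):p[1]+80,p[0]-60:p[0]+150]
o=np.zeros((384,790,3),np.uint8); o[:,:384]=im[:,64:448]; a=cv2.resize(a,(400,int(400*a.shape[0]/a.shape[1]))); o[:a.shape[0],384:784]=a[:384]; cv2.imwrite("pics/c8.png",o)
E
```

```text
[540.29852498  -8.94236183 419.02419268] [-3.13962788e+00  1.62203078e-03  1.40165523e+00] [-2.30084598 -7.6265296  -4.33479689] 0.3337691140933214 13.9
angle est 49.800433740060114 radius 200.3330119093345
```

View pics/c8.png

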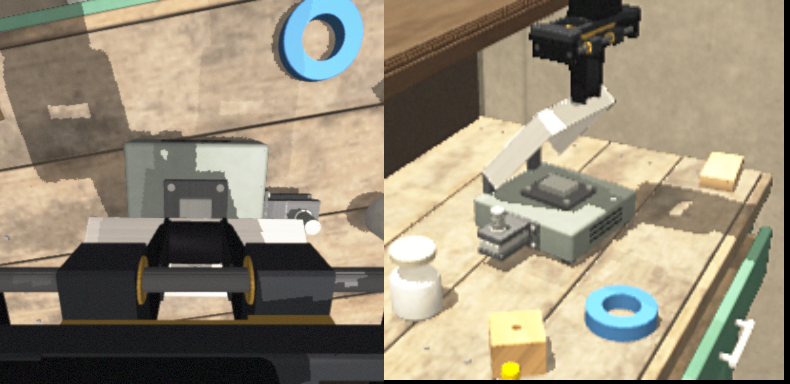

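The guard is up and the gripper still holds the knob. The pin is seated upright in the lug, and the jar, tape roll and offcut are still standing. I am handing in now.

```bash
python3 -c "
from cell import *
print(job_done())"
```

```text
the job is handed in; nothing more can be done
None
```

The job is handed in. The lock pin is down through the lug and feed slide and let go, and the gripper is holding the guard at about 50° open.

- **Pin:** It went down with almost no vertical force, about 3.7 N once the collar touched the lug, and I released it with the guard still shut. The last pictures show it upright with its collar on the lug.
- **Guard:** The last check put the angle at about 49.8°, worked out from the tool's position. The knob sat 200.3 mm from the hinge axis, against 200.2 mm expected. The gripper was closed to about 32 mm on the knob, carrying roughly 4 N downward and 8 N sideways. The sideways pull means the grip is slightly off-centre, but it was steady.
- **Bystanders:** The jar, tape roll and offcut look upright and untouched in the final pictures. I did not measure their shift.
- **Disagreements:** The top camera placed the pin about 5 to 7 mm away from where the wrist and scene cameras did, so I used the wrist camera for the fine positions. Two estimates of the press's yaw differed slightly (-0.15 and -0.18 rad). I used -0.17, which fitted.

Finished at about 14 s of the 69 s allowed.

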